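# Build up a cooled circuit-board stack on the assembly cradle

## Task

Build the module on the assembly cradle, one part at a time from the bottom up: first lay the aluminium mounting plate lengthwise on the cradle, centred between its two end stops; then set the circuit board centred and lengthwise on the plate (either way round), stand the finned heat sink squarely on the chip in the middle of the board, and last lay the small square fan squarely on top of the heat sink. Let go of each part before fetching the next, and leave the large fan, the multimeter and the cleaner tin where they are.

Things in the scene. Friction and masses are not known exactly. Their poses are not given: they have to be found in the camera images.
- cradle: Assembly cradle, fixed to the bench: a dark steel bar 168 long (its x), 44 wide (its y), its flat seat 15 mm above the bench, with a black stop 8 mm thick (along x) across each end, rising 8 mm above the seat; 152 mm between the stops. It is narrower than the plate, so fingers pass on either side. Origin: centre of the underside, z up. Its place and yaw vary.
- plate: Mounting plate: bare aluminium slab 136 (x) x 62 (y) x 10 mm thick with four dark screw holes, about 0.22 kg, lying flat, loose. Origin: centre of the underside, z up.
- board: Green circuit board 116 (x) x 56 (y) mm, component side up, on two black rails along its long edges; loose, 0.09 kg. Heights above the underside: board top 10, square black chip 40 x 40 in the middle with flat metal top 14, three round capacitors at the +x end (x 43 to 55) 23, white connector at the -x end (x -55 to -45) 18. Grip the long sides (56 mm). Origin: centre of the underside, z up.
- sink: Heat sink: bare aluminium block 50 x 50 x 28 mm high, 6 mm base with upright fins, loose, about 0.11 kg, standing fins up; any two facing sides can be gripped. Origin: centre of the underside, z up; x runs along the fins.
- fan: Small square black cooling fan 50 x 50 x 20 mm high, lying flat, loose, about 0.06 kg; any two facing sides can be gripped. Origin: centre of the underside, z up; x and y along its sides.
- big_fan: Bystander, to be left alone: large black fan 90 x 90 mm, 32 mm thick (x), standing upright at the left of the work, with brass-coloured guard rings. Origin: centre of the underside.
- meter: Bystander, to be left alone: yellow multimeter 170 (x) x 82 (y) x about 44 mm high, lying on its back at the right of the work. Origin: centre of the underside.
- tin: Bystander, to be left alone: round steel tip-cleaner tin, 72 mm across, 30 mm high, with brass wool rising to about 39 mm, beyond the work. Origin: centre of the underside.
Not all that is in view belongs to the job. Leave any red look-alike of the fan alone. Leave any green look-alike of the sink alone.

How it is judged:
By the outcome, as a careful person would: the job done as asked, in the order asked, and still so for the second after the job is handed in, with the robot touching nothing.
It also fails if it takes over 120 s, if anything falls off the work surface, if the arm or the gripper's body presses on something with over 40 N, if the wrist force passes 120 N, or if a joint passes its speed limit or range.

## Robot

A 6-joint arm with a two-finger parallel gripper is mounted at the origin on the work surface. World frame = base frame: x ahead of the robot, y to its left, z up, the work surface at z = 0. Lengths are in m, angles in rad, forces in N, time in s.
With the tool pointing down it reaches from about 0.35 to 0.775 m from the base axis. Payload 5.5 kg.
Tool frame: the origin (TCP) lies where the fingers leave the gripper's body, on its centre line; the fingertips stand env.tip_reach ahead of it and the grasp point (between the pads) lies 54 mm ahead of it (env.tip_reach is the distance from the TCP to the fingertips, in m); z points along the fingers, y is the line along which they close (so a half turn about z gives the same grasp; the last joint's range is limited). The gripper opens to 85 mm and grips with 20 to 120 N. Pads are 22 mm wide; open, the fingers measure 114 mm over their backs; the gripper's body (76 mm by 85 mm) begins 54 mm behind the grasp point. The pads swing forward as they close: fully open they stand 13 mm farther back than shut.
Start: joints at [-1.378, 0.313, 0.046, 1.304, 0, 1.431], TCP at [0.188, -0.543, 0.304] pointing down, gripper open.
Joint ranges: [-2.76, 2.76], [-0.86, 1.69], [-1.03, 1.26], [-2.2, 2.34], [-1.47, 1.5], [-3.14, 3.14]. Speed limits (rad/s): [2.57, 2.57, 3.14, 3.14, 3.14, 3.14].

## Interface

Orientations are given as a unit quaternion [w, x, y, z].
In Python, from workcell import status, optics, hand_in, env gives the robot as it stands.
- The arm moves only by the shell command python3 -m handwheel 'ROWS' [FORCE]. ROWS is a JSON object whose one key "deltas" holds a list of rows, each a list of 5 numbers: the opening, from -1 (shut) to 1 (fully open), then the shift along the tool's x, y, z in units of 40 mm (1.0 is 40 mm), then the turn about the tool's z in units of 10 degrees (1.0 is 10 degrees). In form: {"deltas": [[jaw, x, y, z, roll], ...]}. A call has 1 to 20 rows; each row shifts and turns the commanded pose from where the row before left it, along the tool's axes as they then stand; what a row does not reach is not made up. A row lasts 1/8 s, in which the tool goes at most 62.5 mm and 10.7 degrees, less where a joint would pass 70% of its speed; a pose out of reach is approached as far as the arm can. A call is refused whole if a number of a shift passes 1 or a number of a turn 1, either way. A call with a gripper value outside its range is refused whole. The fingers move at their own pace and stop on an object; FORCE is the grip in N (left out, the last holds). Time passes only in rows, so rows that do not move let the fingers close. It gives the time, the measured TCP pose, the force, the opening and the grip force at its end, in the units of the state.
- status.get_state(): the state, without advancing time (a new reading comes with each control period).
- optics.read_camera(name): name is "side" or "top" or "wrist"; returns a dict with "frame" (480x640x3 uint8, red, green, blue), "depth" (480x640 float32, m along the optical axis (not along the pixel's ray), 0 where there is no reading), "vfov" (degrees; the focal length in pixels is half the picture's height over the tangent of half this angle, whatever the lens; pixels are square), "cx", "cy" (the principal point, pixels), "origin" and "attitude" of the camera in the world. Camera axes: x right, y down, z forward; pixel columns grow to the right and rows downward; lengths in m; the calibration is good to about 2 mm. A picture is of the moment at which its call begins.
- hand_in(): hands the job in; it is judged then, once.
The state is a dict: "clock": time; "joint_pos": joint angles; "qvel": joint speeds; "tau": joint torques, N m; "tcp_pos": TCP position; "orientation": TCP orientation; "wrist_force": force on the tool from outside, world axes, zero at the start; "ft_torque": the same for the moment, N m; "finger_gap": finger opening in m; "grip_force": force on a finger pad.
Only numpy, scipy, OpenCV 4.12 (cv2) and the standard library are available. Lean on these libraries where they do the work, as an engineer would, in place of code of your own. Each camera call takes 0.05 s, during which the arm holds its last target. There are 200 camera calls.

## Working session

There is one attempt and no reset: what is moved stays moved. The work goes in short steps, Python scripts to look and compute and a shell command to move; the robot and the scene stay as the last step left them, time stands still between calls to the robot, and variables do not carry over. Pictures are saved under pics/ and viewed, at most 14 in all, crops included, and the job is handed in when it is done.

```bash
ls; mkdir -p pics
python3 - <<'E'
from workcell import status, optics, env
import cv2
print(status.get_state()); print(env.tip_reach)
for n in ("top","side"):
    c=optics.read_camera(n); cv2.imwrite(f"pics/{n}0.png",c["frame"][:,:,::-1])
    print(n,c["vfov"],c["cx"],c["cy"],c["origin"],c["attitude"])
E
```

```text
pics
{'clock': 0.0, 'joint_pos': array([-1.37762816e+00,  3.13983341e-01,  4.49638593e-02,  1.30360223e+00,
        5.73582874e-06,  1.43123186e+00]), 'qvel': array([-0.00168458, -0.00031378,  0.00018705, -0.00135074, -0.00098823,
       -0.00111512]), 'tau': array([-3.57723638e-04, -4.80625463e+01,  2.98535067e+01,  1.92455063e-02,
       -1.04678088e-04, -5.73888371e-06]), 'tcp_pos': array([ 0.18774677, -0.54307471,  0.30301228]), 'orientation': array([-9.12441715e-04,  9.86192604e-01,  1.65599866e-01, -2.15920355e-05]), 'wrist_force': array([ 0.02816428,  0.30016694, -0.44322539]), 'ft_torque': array([-0.00617551,  0.00481167,  0.00039554]), 'grip_force': 0.0, 'finger_gap': 0.08559120288977724}
0.0726
top 44.49608237401846 329.23566157889724 239.4641954643752 [0.44051121 0.00808787 1.73450561] [ 0.0324402  -0.69881682  0.71383719 -0.03223586]
side 48.407521858881395 326.20504196001207 235.07241507344906 [0.12429783 0.96260578 0.90988147] [ 0.09673464 -0.19367823  0.88299517 -0.41647411]
```

View pics/top0.png

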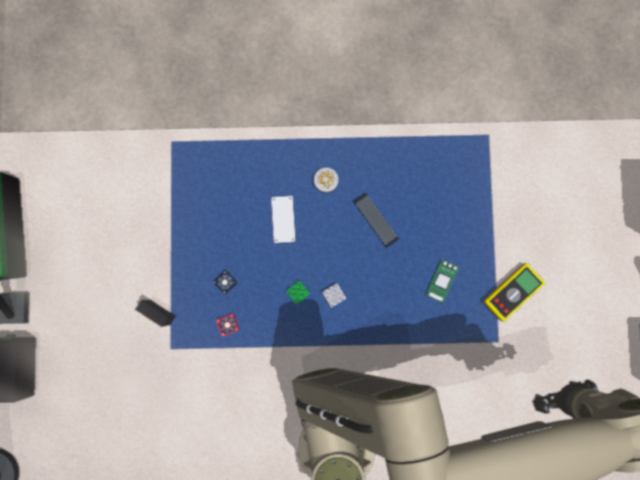

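View pics/side0.png

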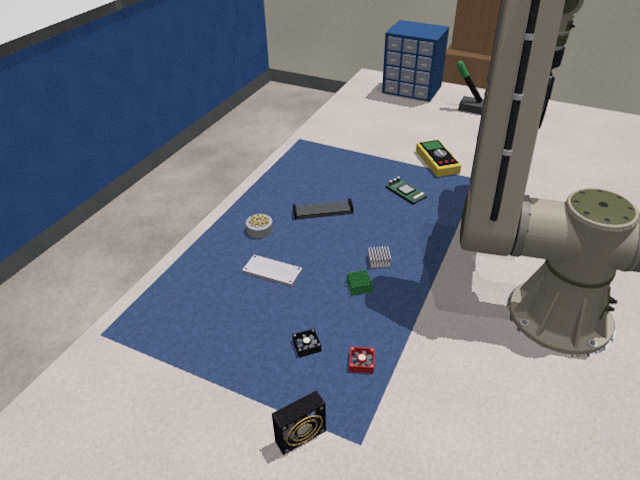

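The top view shows the plate at (283,219), cradle (376,220), board (443,281), sink (334,294) and fan (225,281). The decoys are a red fan at (228,324) and a green sink at (298,292). The side view shows the same things with nothing overlapping. Next I'll measure from both depth views.

```bash
cat > h.py <<'E'
import numpy as np, cv2
from scipy.spatial.transform import Rotation as R
from workcell import status, optics, env
def rot(q): return R.from_quat(np.roll(q,-1)).as_matrix()
def cloud(n):
    c=optics.read_camera(n); d=c["depth"]; f=240/np.tan(np.radians(c["vfov"]/2))
    v,u=np.mgrid[:480,:640]
    p=np.stack([(u-c["cx"])/f*d,(v-c["cy"])/f*d,d],-1)@rot(c["attitude"]).T+c["origin"]
    p[d==0]=np.nan
    return p,c["frame"],c
def rect(p,xy,r,lo,hi):
    """min-area rectangle of points with height lo..hi within r of xy -> centre, long, short, yaw(deg) of long side, z median"""
    q=p.reshape(-1,3); k=(np.hypot(q[:,0]-xy[0],q[:,1]-xy[1])<r)&(q[:,2]>lo)&(q[:,2]<hi)
    q=q[k]
    if len(q)<8: return None
    (cx,cy),(w,h),a=cv2.minAreaRect((q[:,:2]*1000).astype(np.float32))
    if w<h: w,h,a=h,w,a+90
    return dict(c=(round(cx,1),round(cy,1)),size=(round(w,1),round(h,1)),yaw=round((a+90)%180-90,1),z=np.round(np.percentile(q[:,2]*1000,[10,50,90]),1),n=len(q))
E
python3 - <<'E'
from h import *
P,_,_=cloud("top"); S,_,_=cloud("side")
for n,(u,v),r,lo,hi in [("plate",(283,219),.09,.005,.05),("cradle",(376,220),.1,.008,.05),("board",(443,281),.08,.005,.05),("sink",(334,294),.05,.01,.06),("fan",(225,281),.045,.008,.06),("redfan",(228,324),.045,.008,.06),("green",(298,292),.045,.008,.06),("tin",(326,180),.06,.01,.06),("big",(152,310),.07,.02,.2),("meter",(514,292),.11,.01,.06)]:
    xy=P[v,u]
    print(n,xy.round(3)); print("  T",rect(P,xy,r,lo,hi)); print("  S",rect(S,xy,r,lo,hi))
W,f,c=cloud("wrist"); cv2.imwrite("pics/w0.png",f[:,:,::-1]); print(c["vfov"],c["origin"],rot(c["attitude"]).round(2),rot(status.get_state()["orientation"]).round(2))
print("table z", np.nanmedian(P[150:200,400:450,2]), np.nanmedian(S[300:320,200:240,2]))
E
```

```text
plate [0.663 0.143 0.008]
  T {'c': (661.7, 143.9), 'size': (175.3, 174.8), 'yaw': 24.1, 'z': array([ 5.8,  9.8, 15.2]), 'n': 1149}
  S {'c': (662.7, 146.4), 'size': (138.2, 67.3), 'yaw': 3.1, 'z': array([5.8, 7.5, 9.8]), 'n': 886}
cradle [ 0.653 -0.132  0.014]
  T {'c': (648.7, -134.0), 'size': (198.2, 180.9), 'yaw': -73.1, 'z': array([ 9.4, 15.1, 22. ]), 'n': 977}
  S {'c': (654.0, -130.2), 'size': (168.2, 54.7), 'yaw': 35.0, 'z': array([ 9.5, 12.1, 16.7]), 'n': 618}
board [ 0.469 -0.324  0.011]
  T {'c': (469.7, -325.7), 'size': (156.2, 152.3), 'yaw': 38.0, 'z': array([ 5.9, 10.5, 18.7]), 'n': 1038}
  S {'c': (471.2, -316.0), 'size': (119.7, 60.5), 'yaw': -25.1, 'z': array([ 6. ,  9. , 14.8]), 'n': 411}
sink [ 0.438 -0.004  0.012]
  T {'c': (438.1, -6.3), 'size': (75.6, 73.0), 'yaw': -13.7, 'z': array([10.6, 25.5, 32.4]), 'n': 148}
  S {'c': (436.5, -1.0), 'size': (56.6, 50.5), 'yaw': -61.1, 'z': array([11.9, 21.2, 26.5]), 'n': 260}
fan [0.483 0.313 0.024]
  T {'c': (484.8, 311.3), 'size': (81.7, 81.4), 'yaw': -27.9, 'z': array([ 9.2, 15.5, 23.4]), 'n': 247}
  S {'c': (480.4, 317.
[... 790 characters left out ...]
5 0.505 0.09 ]
  T {'c': (395.2, 508.0), 'size': (92.7, 37.4), 'yaw': 56.6, 'z': array([47.4, 88.6, 94.7]), 'n': 518}
  S {'c': (396.1, 510.3), 'size': (91.2, 37.8), 'yaw': 56.6, 'z': array([34.6, 85.2, 89.5]), 'n': 1762}
meter [ 0.433 -0.521  0.04 ]
  T {'c': (429.9, -518.6), 'size': (204.7, 182.7), 'yaw': -67.6, 'z': array([27.5, 36.2, 42.5]), 'n': 1793}
  S {'c': (434.0, -522.3), 'size': (179.6, 86.7), 'yaw': -48.4, 'z': array([16.5, 31.1, 35.8]), 'n': 928}
58.47254747213114 [ 0.25131133 -0.52179596  0.37316   ] [[ 0.33 -0.91 -0.25]
 [-0.94 -0.32 -0.09]
 [-0.    0.27 -0.96]] [[ 0.95  0.33 -0.  ]
 [ 0.33 -0.95  0.  ]
 [ 0.   -0.   -1.  ]]
table z 0.0010873827390607271 -0.001528105604275909
```

```bash
cat >> h.py <<'E'
def plan(x,y,z,ang):
    """units needed: first roll to tool-x angle ang (deg, mod 180, nearest), then shift x,y,z in the tool frame"""
    s=status.get_state(); M=rot(s["orientation"]); a=np.degrees(np.arctan2(M[1,0],M[0,0]))
    d=(ang-a+90)%180-90; roll=-d/10
    M2=M@R.from_euler("z",-d,degrees=True).as_matrix()
    u=M2.T@(np.array([x,y,z])-s["tcp_pos"])/.04
    print(f"t={s['clock']:.2f} tcp={s['tcp_pos'].round(4)} a={a:.2f} | roll {roll:.2f} shift {u.round(3)} j6={s['joint_pos'][5]:.2f} gap={s['finger_gap']:.4f}")
E
python3 - <<'E'
from h import *
plan(.66,.143,.24,3.1)
E
```

```text
t=0.25 tcp=[ 0.1878 -0.5433  0.3035] a=19.07 | roll 1.60 shift [ 12.716 -16.492   1.599] j6=1.43 gap=0.0856
```

```bash
python3 -m handwheel '{"deltas":[[1,0,0,0,0.8],[1,0.4,-0.5,0,0.8],[1,0.75,-0.97,0,0],[1,0.75,-0.97,0,0],[1,0.75,-0.97,0,0],[1,0.75,-0.97,0,0],[1,0.75,-0.97,0,0],[1,0.75,-0.97,0,0],[1,0.75,-0.97,0.1,0],[1,0.75,-0.97,0.2,0],[1,0.75,-0.97,0.2,0],[1,0.75,-0.97,0.2,0],[1,0.75,-0.97,0.2,0],[1,0.75,-0.97,0.2,0],[1,0.75,-0.97,0.2,0],[1,0.75,-0.97,0.2,0],[1,0.75,-0.97,0.1,0],[1,0.75,-0.97,0,0],[1,0.4,-0.5,0,0],[1,0,0,0,0]]}' 40
python3 - <<'E'
from h import *
plan(.66,.143,.24,3.1)
P,f,c=cloud("wrist"); cv2.imwrite("pics/w1.png",f[:,:,::-1])
for lo in (.004,.006): print(rect(P,(.662,.146),.1,lo,.03))
q=P.reshape(-1,3); k=np.hypot(q[:,0]-.66,q[:,1]-.146)<.02; print(np.nanpercentile(q[k,2],[5,50,95]))
E
```

```text
clock: 2.75
tcp_pos: [0.662, 0.1337, 0.239]
orientation: [-0.005, 0.999, 0.039, -0.001]
wrist_force: [-0.7, -0.4, -0.2]
finger_gap: 0.0854
grip_force: 0.0
t=2.75 tcp=[0.662  0.1337 0.239 ] a=4.49 | roll 0.14 shift [-0.037 -0.234 -0.023] j6=3.14 gap=0.0854
{'c': (664.1, 143.6), 'size': (136.2, 62.1), 'yaw': 2.8, 'z': array([ 8.8,  9.8, 10.6]), 'n': 16210}
{'c': (664.1, 143.6), 'size': (136.2, 62.1), 'yaw': 2.8, 'z': array([ 8.8,  9.8, 10.6]), 'n': 16210}
[0.00917175 0.24609082 0.25663421]
```

View pics/w1.png

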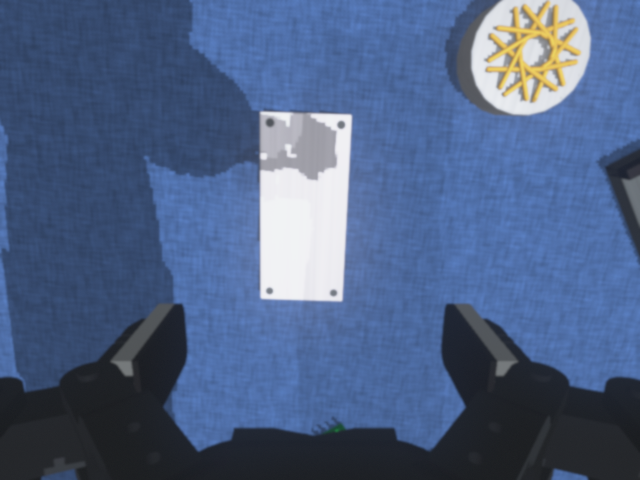

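The wrist view shows the plate clearly, with corners from (260,112) to (343,300), the tin at (530,55), and the cradle's edge at the right. Its depth gives 136.2 x 62.1 mm and z = 9.8, which matches the given sizes. Joint 6 is at its limit here, so I'll use the opposite grasp half-turn.

```bash
sed -i 's/d=(ang-a+90)%180-90/d=(ang-a+180)%360-180/' h.py
python3 -m handwheel '{"deltas":[[1,0,0,0,-1],[1,0,0,0,-1],[1,0,0,0,-1],[1,0,0,0,-1],[1,0,0,0,-1],[1,0,0,0,-1],[1,0,0,0,-1],[1,0,0,0,-1],[1,0,0,0,-1],[1,0,0,0,-1],[1,0,0,0,-1],[1,0,0,0,-1],[1,0,0,0,-1],[1,0,0,0,-1],[1,0,0,0,-1],[1,0,0,0,-1],[1,0,0,0,-1],[1,0,0,0,-0.8],[1,0,0,0,0]]}'
python3 - <<'E'
from h import *
plan(.66,-.11,.24,182.8)
E
```

```text
clock: 5.18
tcp_pos: [0.6608, 0.1316, 0.2402]
orientation: [-0.0, -0.019, 1.0, 0.005]
wrist_force: [0.3, -0.0, 1.2]
finger_gap: 0.0849
grip_force: 0.0
t=5.17 tcp=[0.6608 0.1316 0.2402] a=-177.77 | roll -0.06 shift [ 0.315 -6.031 -0.051] j6=0.04 gap=0.0849
```

```bash
python3 -m handwheel '{"deltas":[[1,0,-0.5,0,0],[1,0,-1,0,0],[1,0,-1,0,0],[1,0,-1,0,0],[1,0,-1,0,0],[1,0,-1,0,0],[1,0,-0.5,0,0],[1,0,0,0,0]]}'
python3 - <<'E'
from h import *
P,f,c=cloud("wrist"); cv2.imwrite("pics/w2.png",f[:,:,::-1])
plan(.664,.1436,.24,182.8)
for lo,hi in ((.008,.03),(.013,.018),(.02,.027)): print(rect(P,(.654,-.130),.105,lo,hi))
E
```

```text
clock: 6.18
tcp_pos: [0.6711, -0.109, 0.2374]
orientation: [-0.0, -0.019, 1.0, 0.005]
wrist_force: [0.3, -0.1, -0.2]
finger_gap: 0.0854
grip_force: 0.0
t=6.22 tcp=[ 0.6712 -0.1076  0.2375] a=-177.71 | roll -0.05 shift [-1.270e-01  6.282e+00  3.000e-03] j6=-0.32 gap=0.0853
{'c': (654.6, -132.3), 'size': (168.1, 44.5), 'yaw': 34.0, 'z': array([13.8, 14.8, 21. ]), 'n': 16034}
{'c': (654.2, -132.4), 'size': (165.3, 44.3), 'yaw': 34.1, 'z': array([13.8, 14.7, 15.7]), 'n': 14027}
{'c': (654.5, -132.2), 'size': (168.1, 44.3), 'yaw': 34.1, 'z': array([21.5, 22.6, 23.5]), 'n': 1652}
```

View pics/w2.png

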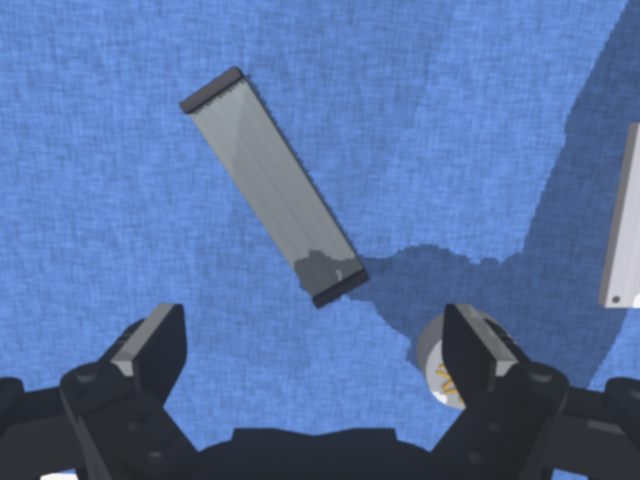

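The cradle runs from (210,90) to (340,288). It centres at (654.5,-132.3) mm with yaw 34.1, and its seat (14.8) and stops (22.6) match the text. Now back to the plate.

```bash
python3 -m handwheel '{"deltas":[[1,0,0.5,0,0],[1,0,1,0,0],[1,0,1,0.3,0],[1,0,1,0.4,0],[1,0,1,0.4,0],[1,0,1,0.4,0],[1,-0.1,0.8,0.3,0],[1,0,0,0.1,0],[1,0,0,0,0]]}'
python3 - <<'E'
from h import *
P,f,c=cloud("wrist"); r=rect(P,(.664,.144),.1,.005,.03); print(r)
plan(r["c"][0]/1000,r["c"][1]/1000,.090,r["yaw"]+180)
E
```

```text
clock: 7.35
tcp_pos: [0.6639, 0.1473, 0.1639]
orientation: [-0.001, -0.022, 1.0, 0.005]
wrist_force: [-0.5, 0.1, 0.4]
finger_gap: 0.0851
grip_force: 0.0
{'c': (664.1, 143.2), 'size': (136.3, 62.2), 'yaw': 2.8, 'z': array([ 8.9,  9.7, 10.6]), 'n': 27164}
t=7.40 tcp=[0.6644 0.1464 0.1643] a=-177.53 | roll -0.03 shift [ 0.012 -0.098  1.858] j6=0.05 gap=0.0854
```

```bash
python3 -m handwheel '{"deltas":[[0.7,0,-0.07,0.5,-0.03],[0.7,0,0,0.7,0],[0.7,0,0,0.6,0],[0.7,0,0,0.2,0],[0.7,0,0,0.1,0],[0.7,0,0,0,0],[0.7,0,0,0,0]]}'
python3 - <<'E'
from h import *
plan(.6641,.1432,.078,182.8); print(env.tip_reach, status.get_state()["wrist_force"])
P,f,c=cloud("wrist"); cv2.imwrite("pics/w3.png",f[:,:,::-1])
E
```

```text
clock: 8.28
tcp_pos: [0.6656, 0.1436, 0.0812]
orientation: [0.001, -0.023, 1.0, 0.005]
wrist_force: [-0.9, -0.3, 0.7]
finger_gap: 0.0725
grip_force: 0.0
t=8.28 tcp=[0.6656 0.1436 0.0812] a=-177.31 | roll -0.01 shift [ 0.038 -0.008  0.079] j6=0.04 gap=0.0725
0.0726 [-0.8617057  -0.34992429  0.70685185]
```

View pics/w3.png

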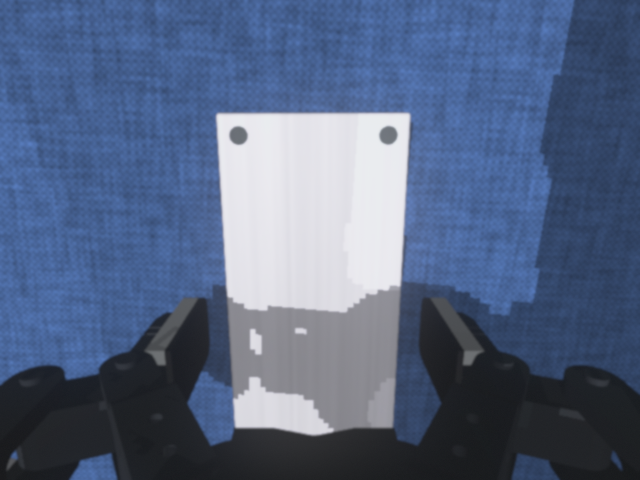

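The plate sits centred between the open pads, whose tips show at (200,300) and (430,300). Next I'll measure the tip height from depth.

```bash
python3 - <<'E'
from h import *
P,f,c=cloud("wrist")
z=status.get_state()["tcp_pos"][2]
for (a,b) in ((150,212),(418,480)):
    r=P[290:400,a:b].reshape(-1,3); k=(r[:,2]>.012)&(r[:,2]<.07); print(np.nanpercentile(r[k,2],[0,1,5,25]), z)
E
python3 -m handwheel '{"deltas":[[0.7,0,0,0.1,0],[0.7,0,0,0,0],[0.7,0,0,0.05,0],[0.7,0,0,0,0]]}'
```

```text
[0.01595998 0.0178143  0.02113685 0.03067788] 0.08089254404845247
[0.01656075 0.01838748 0.02183348 0.03160988] 0.08089254404845247
clock: 8.88
tcp_pos: [0.6648, 0.1437, 0.0738]
orientation: [-0.001, -0.024, 1.0, 0.005]
wrist_force: [0.2, -0.1, 0.0]
finger_gap: 0.0724
grip_force: 0.0
```

```bash
python3 -m handwheel '{"deltas":[[0.7,0,0,0.1,0],[0.7,0,0,0,0],[0.5,0,0,0,0],[0.2,0,0,0,0],[0.2,0,0,0,0],[0.2,0,0,0,0],[0.2,0,0,0,0]]}' 60
```

```text
clock: 9.75
tcp_pos: [0.6652, 0.1437, 0.0706]
orientation: [0.0, -0.024, 1.0, 0.005]
wrist_force: [-1.1, -0.5, 6.2]
finger_gap: 0.0597
grip_force: 65.7
```

```bash
python3 -m handwheel '{"deltas":[[0.2,0,0,-0.2,0],[0.2,0,0,-0.6,0],[0.2,0,0,-0.8,0],[0.2,0,0,-0.5,0],[0.2,0,0,0,0],[0.2,0,0,0,0]]}'
python3 - <<'E'
from h import *
plan(.6554,-.1317,.15,214.1); print(status.get_state()["wrist_force"])
P,f,c=cloud("wrist"); cv2.imwrite("pics/w4.png",f[:,:,::-1])
q=P.reshape(-1,3);k=(q[:,2]>.06)&(q[:,0]<.66)&(q[:,2]<.1)&(abs(q[:,1]-.143)<.02); a=q[k];A=np.c_[a[:,0]-.66,a[:,1]-.143,np.ones(len(a))];print(np.linalg.lstsq(A,a[:,2],rcond=None)[0], a[:,0].min())
E
```

```text
clock: 10.5
tcp_pos: [0.6643, 0.1428, 0.1526]
orientation: [-0.001, -0.024, 1.0, 0.005]
wrist_force: [-0.2, -0.2, -2.5]
finger_gap: 0.0601
grip_force: 65.4
t=10.50 tcp=[0.6643 0.1428 0.1526] a=-177.30 | roll -3.14 shift [ 4.032 -5.559  0.   ] j6=0.04 gap=0.0601
[-0.24155245 -0.17464965 -2.54216845]
[-2.35084731e-03 -2.19763462e-05  9.17528347e-02] 0.5943007456177705
```

```bash
python3 -m handwheel '{"deltas":[[0.2,0,0,0,-0.5],[0.2,0,0,0,-0.9],[0.2,0,0,0,-0.9],[0.2,0,0,0,-0.84],[0.2,0.3,-0.4,0,0],[0.2,0.6,-0.8,0,0],[0.2,0.6,-0.8,0,0],[0.2,0.6,-0.8,0,0],[0.2,0.6,-0.8,0,0],[0.2,0.6,-0.8,0,0],[0.2,0.5,-0.76,0,0],[0.2,0.22,-0.4,0,0],[0.2,0,0,0.4,0],[0.2,0,0,0.3,0],[0.2,0,0,0,0],[0.2,0,0,0,0]]}'
python3 - <<'E'
from h import *
plan(.6557,-.1315,.088,214.1)
E
```

```text
clock: 12.55
tcp_pos: [0.6565, -0.1299, 0.1232]
orientation: [0.001, -0.294, 0.956, 0.005]
wrist_force: [0.8, 0.0, -2.1]
finger_gap: 0.0601
grip_force: 65.3
t=12.55 tcp=[ 0.6565 -0.1299  0.1232] a=-145.82 | roll 0.01 shift [ 0.043 -0.029  0.879] j6=-0.91 gap=0.0601
```

```bash
python3 -m handwheel '{"deltas":[[0.2,0.04,-0.02,0.3,0],[0.2,0,0,0.4,0],[0.2,0,0,0.15,0],[0.2,0,0,0.05,0],[0.2,0,0,0,0],[0.2,0,0,0,0]]}'
python3 - <<'E'
from h import *
plan(.6557,-.1315,.0856,214.1);print(status.get_state()["wrist_force"])
E
```

```text
clock: 13.3
tcp_pos: [0.656, -0.1325, 0.0879]
orientation: [0.001, -0.293, 0.956, 0.004]
wrist_force: [-0.3, -0.9, -2.8]
finger_gap: 0.06
grip_force: 65.3
t=13.30 tcp=[ 0.656  -0.1325  0.0879] a=-145.91 | roll -0.00 shift [-0.009  0.025  0.057] j6=-0.92 gap=0.0600
[-0.30837394 -0.94039661 -2.76697615]
```

```bash
python3 -m handwheel '{"deltas":[[0.2,0,0.02,0.05,0],[0.2,0,0,0.03,0],[0.2,0,0,0,0],[0.2,0,0,0,0]]}'
python3 -m handwheel '{"deltas":[[0.6,0,0,0,0],[0.7,0,0,0,0],[0.7,0,0,0,0],[0.7,0,0,-0.3,0],[0.8,0,0,-0.8,0],[0.9,0,0,-0.8,0],[1,0,0,-0.5,0],[1,0,0,0,0],[1,0,0,0,0]]}'
python3 - <<'E'
from h import *
P,f,c=cloud("wrist"); cv2.imwrite("pics/w5.png",f[:,:,::-1])
print(rect(P,(.6545,-.1323),.095,.0235,.03))
print(rect(P,(.6545,-.1323),.11,.0195,.03))
plan(.48,-.30,.2,180-25)
E
```

```text
clock: 13.8
tcp_pos: [0.6555, -0.1318, 0.0856]
orientation: [0.002, -0.293, 0.956, 0.004]
wrist_force: [-2.4, -0.2, 5.5]
finger_gap: 0.06
grip_force: 66.2
clock: 14.92
tcp_pos: [0.6549, -0.1325, 0.1796]
orientation: [0.001, -0.293, 0.956, 0.005]
wrist_force: [0.3, 1.3, -0.7]
finger_gap: 0.0852
grip_force: 0.0
{'c': (654.4, -132.6), 'size': (165.9, 62.0), 'yaw': 34.2, 'z': array([24. , 24.7, 25.6]), 'n': 26346}
{'c': (654.9, -132.2), 'size': (168.6, 62.3), 'yaw': 34.1, 'z': array([23.5, 24.6, 25.5]), 'n': 29366}
t=14.97 tcp=[ 0.6546 -0.1324  0.1791] a=-145.90 | roll 5.91 shift [ 2.19  -5.638 -0.556] j6=-0.92 gap=0.0851
```

View pics/w5.png

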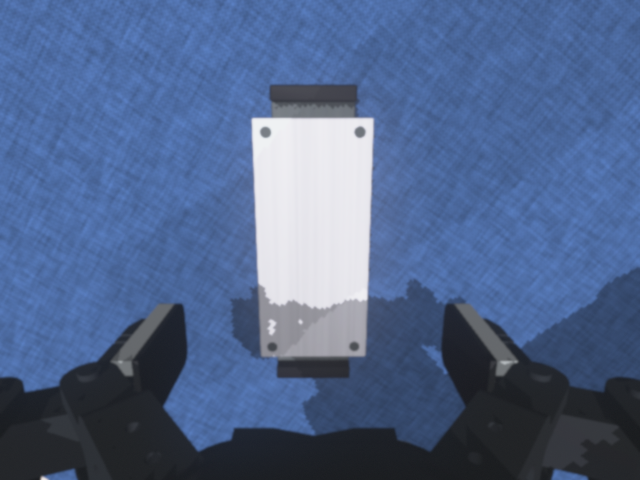

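The plate lies lengthwise between the stops at (313,95) and (313,367). To check it's centred along the cradle, I'll use only its strips outside the 44 mm bar.

```bash
cat >> h.py <<'E'
def along(p,xy,yaw,lo,hi,vmin,vmax,umax=.1):
    """extent in the frame at xy,yaw of points with lo<z<hi, vmin<|v|<vmax"""
    q=p.reshape(-1,3); t=np.radians(yaw); d=q[:,:2]-xy; u=d@[np.cos(t),np.sin(t)]; v=d@[-np.sin(t),np.cos(t)]
    k=(q[:,2]>lo)&(q[:,2]<hi)&(abs(v)>vmin)&(abs(v)<vmax)&(abs(u)<umax)
    return np.round(np.r_[np.percentile(u[k],[.3,99.7]),np.percentile(v[k],[.3,99.7]),np.median(q[k,2])]*1000,1)
E
python3 - <<'E'
from h import *
P,f,c=cloud("wrist")
print(along(P,(.6545,-.1323),34.1,.022,.03,.024,.04)); print("stops",along(P,(.6545,-.1323),34.1,.0195,.0236,0,.021))
E
```

```text
[-67.6  67.4 -31.2  30.8  24.7]
stops [-83.6  83.9 -20.9  20.8  22.8]
```

The plate is centred to within 0.3 mm. The board is next.

```bash
python3 - <<'E'
from h import *
plan(.475,-.318,.19,155)
E
python3 -m handwheel '{"deltas":[[1,0,0,0,1],[1,0,0,0,1],[1,0,0,0,1],[1,0,0,0,1],[1,0,0,0,1],[1,0,0,0,0.9],[1,0,0,0,0]]}'
python3 - <<'E'
from h import *
plan(.475,-.318,.19,155)
E
```

```text
t=15.03 tcp=[ 0.6545 -0.1324  0.1788] a=-145.90 | roll 5.91 shift [ 2.109 -6.1   -0.316] j6=-0.92 gap=0.0855
clock: 15.9
tcp_pos: [0.6547, -0.1324, 0.1789]
orientation: [-0.002, 0.215, 0.977, 0.005]
wrist_force: [0.7, -0.1, -0.4]
finger_gap: 0.0857
grip_force: 0.0
t=15.90 tcp=[ 0.6547 -0.1324  0.1789] a=155.20 | roll 0.02 shift [ 2.113 -6.1   -0.313] j6=0.11 gap=0.0857
```

```bash
python3 -m handwheel '{"deltas":[[1,0.15,-0.5,-0.1,0],[1,0.35,-1,-0.1,0],[1,0.35,-1,-0.1,0],[1,0.35,-1,0,0],[1,0.35,-1,0,0],[1,0.35,-1,0,0],[1,0.2,-0.6,0,0],[1,0,0,0,0],[1,0,0,0,0]]}'
python3 - <<'E'
from h import *
P,f,c=cloud("wrist"); cv2.imwrite("pics/w6.png",f[:,:,::-1])
r=rect(P,(.47,-.32),.08,.006,.03);print(r, rect(P,(.47,-.32),.08,.0125,.0155))
plan(r["c"][0]/1000,r["c"][1]/1000,.085,r["yaw"]+180)
E
```

```text
clock: 17.02
tcp_pos: [0.476, -0.3187, 0.1906]
orientation: [-0.001, 0.215, 0.977, 0.005]
wrist_force: [1.0, 0.8, -0.7]
finger_gap: 0.0854
grip_force: 0.0
{'c': (471.2, -320.6), 'size': (116.2, 56.2), 'yaw': -26.2, 'z': array([ 9.1, 10.4, 17.3]), 'n': 17453} {'c': (468.3, -319.8), 'size': (103.3, 42.3), 'yaw': -25.3, 'z': array([13.1, 13.9, 14.7]), 'n': 4394}
t=17.07 tcp=[ 0.4764 -0.3184  0.1906] a=155.16 | roll 0.14 shift [ 0.079 -0.129  2.639] j6=-0.30 gap=0.0857
```

View pics/w6.png

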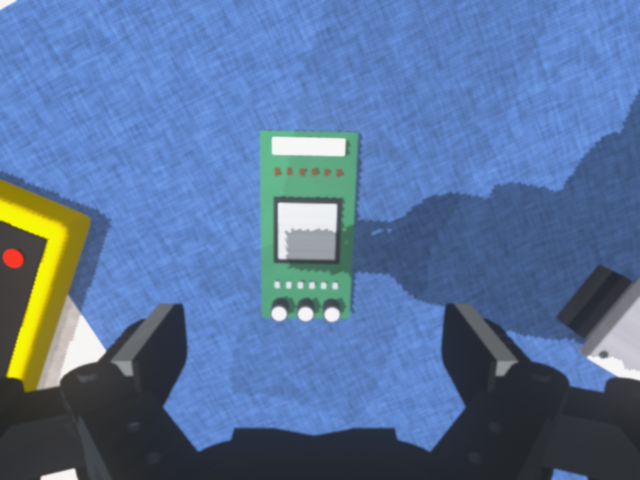

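The view shows the board at x 260–357 and y 131–320, with the connector at the top and the capacitors at the bottom. It measures 116.2 x 56.2 mm, as it should.

```bash
python3 -m handwheel '{"deltas":[[0.8,0.08,-0.1,0.4,0.14],[0.7,0,0,0.8,0],[0.6,0,0,0.8,0],[0.6,0,0,0.5,0],[0.6,0,0,0.15,0],[0.6,0,0,0,0],[0.6,0,0,0,0]]}'
python3 - <<'E'
from h import *
P,f,c=cloud("wrist")
plan(.4712,-.3206,.0735,153.8); print(status.get_state()["wrist_force"])
E
```

```text
clock: 17.95
tcp_pos: [0.4724, -0.3202, 0.0855]
orientation: [-0.001, 0.227, 0.974, 0.004]
wrist_force: [-0.0, 0.7, -0.2]
finger_gap: 0.0681
grip_force: 0.0
t=18.00 tcp=[ 0.4724 -0.3203  0.0856] a=153.72 | roll -0.01 shift [ 0.022 -0.022  0.302] j6=-0.28 gap=0.0679
[0.1000727  0.03060644 1.23634016]
```

```bash
python3 -m handwheel '{"deltas":[[0.6,0.02,-0.02,0.2,0],[0.6,0,0,0.1,0],[0.4,0,0,0,0],[0.1,0,0,0,0],[0.1,0,0,0,0],[0.1,0,0,0,0],[0.1,0,0,0,0]]}' 40
python3 - <<'E'
from h import *
plan(.4712,-.3206,.0735,153.8)
E
python3 -m handwheel '{"deltas":[[0.1,0,0,-0.2,0],[0.1,0,0,-0.7,0],[0.1,0,0,-0.8,0],[0.1,0,0,-0.3,0],[0.1,0,0,0,0],[0.1,0,0,0,0]]}'
python3 - <<'E'
from h import *
plan(.6545,-.1323,.15,214.1)
P,f,c=cloud("wrist"); s=status.get_state();z=s["tcp_pos"][2]; cv2.imwrite("pics/w7.png",f[:,:,::-1])
print(along(P,s["tcp_pos"][:2],153.8,.06,.11,0,.022,.09))
print("board plane",along(P,s["tcp_pos"][:2],153.8,z-.068,z-.06,0,.04,.09), z)
E
```

```text
clock: 18.88
tcp_pos: [0.4706, -0.3202, 0.0725]
orientation: [-0.001, 0.228, 0.974, 0.005]
wrist_force: [-0.2, -0.5, 0.5]
finger_gap: 0.0546
grip_force: 42.3
t=18.88 tcp=[ 0.4706 -0.3202  0.0725] a=153.70 | roll -0.01 shift [-0.018 -0.001 -0.024] j6=-0.28 gap=0.0546
clock: 19.62
tcp_pos: [0.47, -0.3204, 0.1513]
orientation: [-0.002, 0.228, 0.974, 0.005]
wrist_force: [-0.4, 0.6, -0.3]
finger_gap: 0.0545
grip_force: 42.5
t=19.62 tcp=[ 0.47   -0.3204  0.1513] a=153.70 | roll -6.04 shift [-6.455  1.309  0.074] j6=-0.28 gap=0.0545
[-42.2  56.8 -21.9  21.9  90.6]
board plane [-42.5  56.9 -29.9  30.7  88.6] 0.15109824485896411
```

View pics/w7.png

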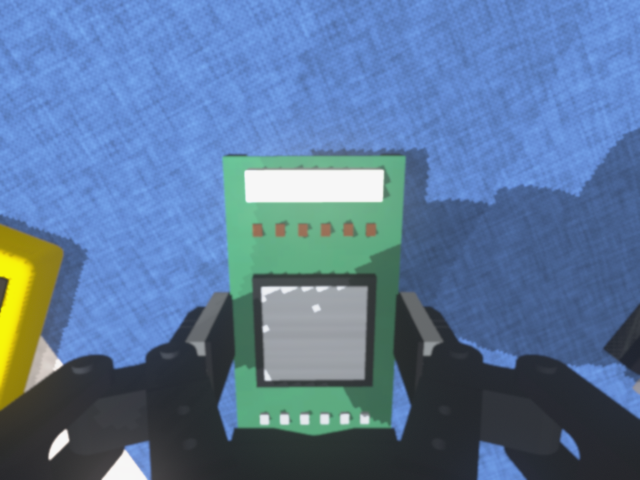

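The board is held level, with the connector end up at y 155 and the chip at (314,330). Now I'll carry it to the cradle.

```bash
python3 -m handwheel '{"deltas":[[0.1,0,0,0,-0.6],[0.1,0,0,0,-0.9],[0.1,0,0,0,-0.9],[0.1,0,0,0,-0.9],[0.1,0,0,0,-0.9],[0.1,0,0,0,-0.9],[0.1,0,0,0,-0.94],[0.1,-0.4,0.1,0,0],[0.1,-0.9,0.2,0,0],[0.1,-0.9,0.2,0,0],[0.1,-0.9,0.2,0,0],[0.1,-0.9,0.2,0,0],[0.1,-0.9,0.2,0,0],[0.1,-0.9,0.15,0,0],[0.1,-0.65,0.05,0,0],[0.1,0,0,0.3,0],[0.1,0,0,0.3,0],[0.1,0,0,0,0],[0.1,0,0,0,0],[0.1,0,0,0,0]]}'
python3 - <<'E'
from h import *
plan(.654,-.1326,.0985,214.1)
E
```

```text
clock: 22.18
tcp_pos: [0.6551, -0.1337, 0.1307]
orientation: [0.001, -0.293, 0.956, 0.005]
wrist_force: [-0.6, -0.8, 0.0]
finger_gap: 0.0551
grip_force: 42.5
t=22.18 tcp=[ 0.6551 -0.1337  0.1307] a=-145.97 | roll -0.01 shift [0.012 0.031 0.806] j6=-0.92 gap=0.0551
```

```bash
python3 -m handwheel '{"deltas":[[0.1,0.01,0.03,0.3,0],[0.1,0,0,0.3,0],[0.1,0,0,0.15,0],[0.1,0,0,0.05,0],[0.1,0,0,0,0],[0.1,0,0,0,0]]}'
python3 - <<'E'
from h import *
plan(.654,-.1326,.0972,214.1);print(status.get_state()["wrist_force"])
E
```

```text
clock: 22.92
tcp_pos: [0.6544, -0.132, 0.0984]
orientation: [0.001, -0.293, 0.956, 0.005]
wrist_force: [0.1, 0.5, -1.0]
finger_gap: 0.0547
grip_force: 42.5
t=22.93 tcp=[ 0.6544 -0.132   0.0984] a=-145.90 | roll -0.00 shift [ 0.016 -0.006  0.03 ] j6=-0.92 gap=0.0547
[ 0.07361511  0.48107906 -0.95299488]
```

```bash
python3 -m handwheel '{"deltas":[[0.1,0.01,0,0.03,0],[0.1,0,0,0,0],[0.1,0,0,0,0]]}'
python3 -m handwheel '{"deltas":[[0.4,0,0,0,0],[0.5,0,0,0,0],[0.5,0,0,0,0],[0.5,0,0,-0.3,0],[0.7,0,0,-0.8,0],[0.9,0,0,-0.8,0],[1,0,0,-0.5,0],[1,0,0,0,0],[1,0,0,0,0]]}'
python3 - <<'E'
from h import *
P,f,c=cloud("wrist"); cv2.imwrite("pics/w8.png",f[:,:,::-1])
C=(.6545,-.1323)
print("board",along(P,C,34.1,.030,.06,0,.035),rect(P,C,.08,.031,.06))
print("chip",along(P,C,34.1,.0368,.0405,0,.025,.03),rect(P,C,.032,.0368,.0405))
print("plate",along(P,C,34.1,.022,.027,.024,.04))
plan(.445,0,.2,180)
E
```

```text
clock: 23.3
tcp_pos: [0.6543, -0.1322, 0.0976]
orientation: [0.002, -0.293, 0.956, 0.004]
wrist_force: [1.1, 1.9, 3.3]
finger_gap: 0.0545
grip_force: 42.9
clock: 24.42
tcp_pos: [0.6535, -0.133, 0.1924]
orientation: [0.001, -0.293, 0.956, 0.005]
wrist_force: [0.9, 0.4, -0.8]
finger_gap: 0.085
grip_force: 0.0
board [-56.8  57.9 -27.6  28.1  35.4] {'c': (655.2, -131.4), 'size': (116.4, 56.3), 'yaw': 34.2, 'z': array([34.1, 35.4, 42.3]), 'n': 20484}
chip [-19.2  20.7 -19.7  20.1  38.8] {'c': (655.1, -131.6), 'size': (40.5, 40.2), 'yaw': 34.1, 'z': array([38. , 38.8, 39.7]), 'n': 5112}
plate [-67.8  67.5 -31.2  30.8  24.6]
t=24.48 tcp=[ 0.6532 -0.1329  0.1919] a=-145.91 | roll 3.41 shift [ 5.206  3.325 -0.156] j6=-0.92 gap=0.0851
```

View pics/w8.png

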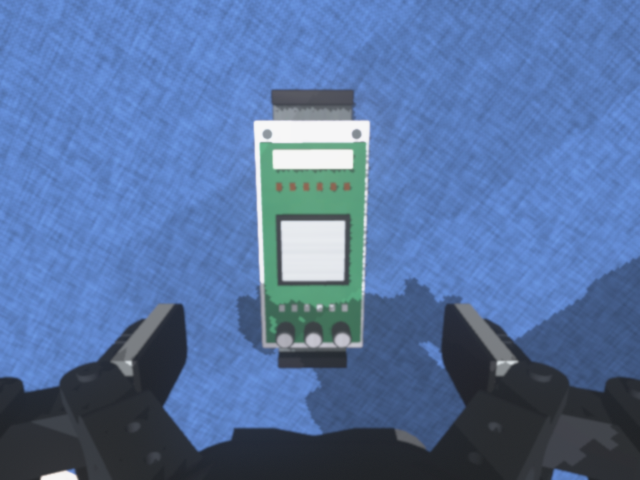

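The board is centred on the plate to within 0.7 mm, and the chip at (313,250) has its top at 38.8 mm, as expected. Heat sink next.

Run:
```python
from h import *
plan(.442,-.002,.18,209)
```

```text
t=24.48 tcp=[ 0.6532 -0.1329  0.1919] a=-145.91 | roll 0.51 shift [3.033 5.419 0.344] j6=-0.92 gap=0.0851
```

```bash
python3 -m handwheel '{"deltas":[[1,0,0,0,0.5],[1,0.2,0.4,0,0],[1,0.55,1,0,0],[1,0.55,1,0,0],[1,0.55,1,0.1,0],[1,0.55,1,0.1,0],[1,0.45,0.8,0.1,0],[1,0.2,0.25,0,0],[1,0,0,0,0],[1,0,0,0,0]]}'
python3 - <<'E'
from h import *
P,f,c=cloud("wrist"); cv2.imwrite("pics/w9.png",f[:,:,::-1])
r=rect(P,(.437,-.003),.042,.022,.035);print(r)
print(rect(P,(.437,-.003),.042,.005,.035))
plan(r["c"][0]/1000,r["c"][1]/1000,.085,209)
E
```

```text
clock: 25.72
tcp_pos: [0.4427, -0.0025, 0.1826]
orientation: [0.002, -0.251, 0.968, 0.004]
wrist_force: [0.2, 0.4, 0.6]
finger_gap: 0.085
grip_force: 0.0
{'c': (436.4, -2.2), 'size': (50.7, 50.1), 'yaw': 29.5, 'z': array([23.3, 27.2, 28.3]), 'n': 4571}
{'c': (436.4, -2.2), 'size': (50.8, 50.1), 'yaw': 29.5, 'z': array([11.6, 23. , 28.1]), 'n': 8484}
t=25.77 tcp=[ 0.4426 -0.0025  0.1826] a=-150.95 | roll 0.01 shift [0.144 0.064 2.439] j6=-0.70 gap=0.0852
```

View pics/w9.png

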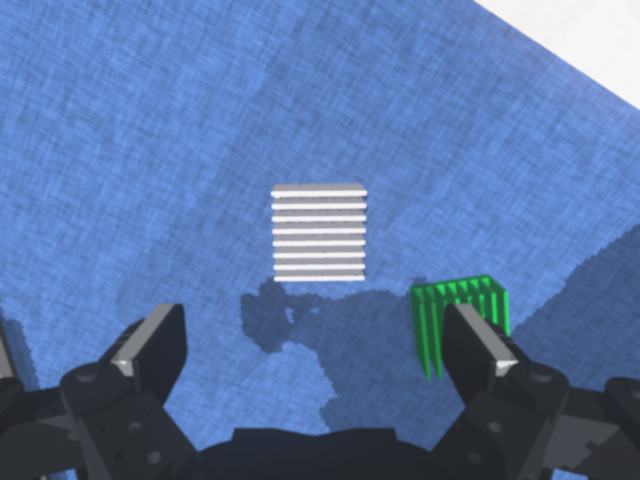

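The heat sink is at (320,232), 50.7 x 50.1 mm with its top at 28. The green decoy at (460,325) lies behind the right finger's line, so I'll narrow the jaws before going down.

```bash
python3 -m handwheel '{"deltas":[[0.6,0.14,0.06,0.4,-0.05],[0.5,0,0,0.7,0],[0.5,0,0,0.8,0],[0.5,0,0,0.4,0],[0.5,0,0,0.2,0],[0.5,0,0,0,0],[0.5,0,0,0,0]]}'
python3 - <<'E'
from h import *
plan(.4364,-.0022,.080,209.5)
E
```

```text
clock: 26.65
tcp_pos: [0.4359, -0.0017, 0.083]
orientation: [0.001, -0.255, 0.967, 0.005]
wrist_force: [-0.4, -0.5, 0.5]
finger_gap: 0.0642
grip_force: 0.0
t=26.65 tcp=[ 0.4359 -0.0017  0.083 ] a=-150.41 | roll 0.01 shift [-0.005 -0.018  0.075] j6=-0.71 gap=0.0642
```

```bash
python3 -m handwheel '{"deltas":[[0.5,0,-0.02,0.07,0],[0.3,0,0,0,0],[0,0,0,0,0],[0,0,0,0,0],[0,0,0,0,0],[0,0,0,0,0]]}' 40
python3 - <<'E'
from h import *
plan(.4364,-.0022,.080,209.5)
E
python3 -m handwheel '{"deltas":[[0,0,0,-0.2,0],[0,0,0,-0.7,0],[0,0,0,-1,0],[0,0,0,-0.5,0],[0,0,0,0,0],[0,0,0,0,0]]}'
python3 - <<'E'
from h import *
plan(.6551,-.1316,.17,214.1)
P,f,c=cloud("wrist"); s=status.get_state();z=s["tcp_pos"][2]
print(along(P,s["tcp_pos"][:2],209.5,z-.06,z-.048,0,.018,.03), z)
E
```

```text
clock: 27.4
tcp_pos: [0.4357, -0.0022, 0.0801]
orientation: [0.001, -0.255, 0.967, 0.005]
wrist_force: [-0.8, -0.3, 6.0]
finger_gap: 0.0492
grip_force: 42.1
t=27.40 tcp=[ 0.4357 -0.0022  0.0801] a=-150.40 | roll 0.01 shift [-0.016 -0.009  0.002] j6=-0.71 gap=0.0492
clock: 28.15
tcp_pos: [0.4349, -0.0029, 0.1748]
orientation: [0.0, -0.255, 0.967, 0.005]
wrist_force: [0.3, -0.1, -1.8]
finger_gap: 0.0492
grip_force: 42.1
t=28.15 tcp=[ 0.4349 -0.0029  0.1748] a=-150.40 | roll -0.45 shift [-2.755 -5.75   0.077] j6=-0.71 gap=0.0492
[-25.9  24.5 -17.9  17.9 120.7] 0.17447434483401203
```

```bash
python3 -m handwheel '{"deltas":[[0,0,0,0,-0.45],[0,-0.2,-0.4,0,0],[0,-0.45,-0.95,0,0],[0,-0.45,-0.95,0,0],[0,-0.45,-0.95,0,0],[0,-0.45,-0.95,0,0],[0,-0.45,-0.9,0,0],[0,-0.3,-0.65,0,0],[0,0,0,0.3,0],[0,0,0,0.4,0],[0,0,0,0,0],[0,0,0,0,0],[0,0,0,0,0]]}'
python3 - <<'E'
from h import *
plan(.6545,-.1320,.120,214.1)
E
```

```text
clock: 29.82
tcp_pos: [0.6557, -0.1314, 0.147]
orientation: [0.002, -0.293, 0.956, 0.004]
wrist_force: [-0.4, 0.0, -0.5]
finger_gap: 0.0489
grip_force: 42.0
t=29.82 tcp=[ 0.6557 -0.1314  0.147 ] a=-145.89 | roll 0.00 shift [ 0.036 -0.001  0.676] j6=-0.92 gap=0.0489
```

```bash
python3 -m handwheel '{"deltas":[[0,0.03,0,0.3,0],[0,0,0,0.25,0],[0,0,0,0.1,0],[0,0,0,0,0],[0,0,0,0,0]]}'
python3 - <<'E'
from h import *
plan(.6545,-.1320,.1188,214.1)
E
```

```text
clock: 30.45
tcp_pos: [0.6546, -0.132, 0.12]
orientation: [0.001, -0.293, 0.956, 0.005]
wrist_force: [-1.3, -0.2, -1.9]
finger_gap: 0.0487
grip_force: 42.1
t=30.45 tcp=[ 0.6546 -0.132   0.12  ] a=-145.90 | roll -0.00 shift [0.001 0.002 0.03 ] j6=-0.92 gap=0.0487
```

```bash
python3 -m handwheel '{"deltas":[[0,0,0,0.03,0],[0,0,0,0.02,0],[0,0,0,0,0],[0,0,0,0,0]]}'
python3 -m handwheel '{"deltas":[[0.2,0,0,0,0],[0.4,0,0,0,0],[0.4,0,0,0,0],[0.4,0,0,-0.3,0],[0.7,0,0,-0.8,0],[0.9,0,0,-0.8,0],[1,0,0,-0.5,0],[1,0,0,0,0],[1,0,0,0,0]]}'
python3 - <<'E'
from h import *
P,f,c=cloud("wrist"); cv2.imwrite("pics/w10.png",f[:,:,::-1])
C=(.6545,-.1323)
print("sink",along(P,C,34.1,.063,.075,0,.035),rect(P,C,.05,.063,.075))
print("board",along(P,C,34.1,.033,.037,0,.035),"plate",along(P,C,34.1,.022,.027,.024,.04))
plan(.482,.315,.19,180)
E
```

```text
clock: 30.95
tcp_pos: [0.6547, -0.1321, 0.1191]
orientation: [0.001, -0.293, 0.956, 0.004]
wrist_force: [-2.2, 0.2, 5.0]
finger_gap: 0.0495
grip_force: 42.8
clock: 32.08
tcp_pos: [0.6543, -0.1328, 0.2136]
orientation: [0.001, -0.293, 0.956, 0.005]
wrist_force: [0.4, 0.8, -0.7]
finger_gap: 0.0857
grip_force: 0.0
sink [-24.1  26.1 -24.8  24.8  66.4] {'c': (655.5, -131.6), 'size': (51.1, 50.2), 'yaw': 34.1, 'z': array([64.1, 66.4, 67.4]), 'n': 4236}
board [-57.1  58.7 -27.7  28.1  34.7] plate [-67.4  67.6 -31.3  30.8  24.6]
t=32.12 tcp=[ 0.654  -0.1327  0.213 ] a=-145.90 | roll 3.41 shift [ 4.298 11.187  0.701] j6=-0.92 gap=0.0851
```

View pics/w10.png

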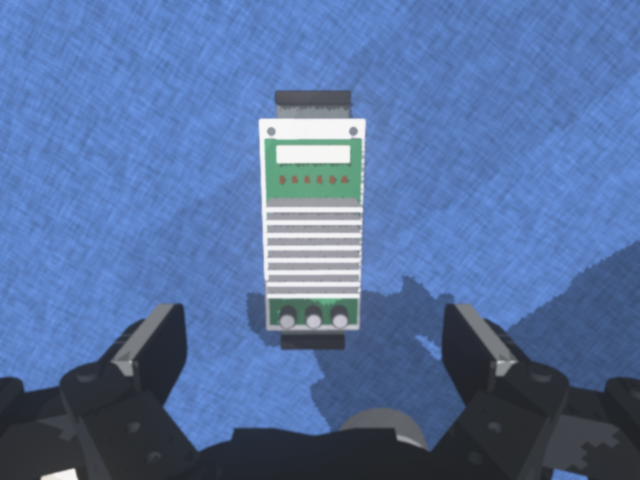

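The sink stands square on the chip, its top at 67 mm, in the picture at x 265–362 and y 197–297. Last comes the fan.

```bash
python3 -m handwheel '{"deltas":[[1,0,0,0,-0.8]]}'
python3 - <<'E'
from h import *
plan(.483,.315,.19,222)
E
```

```text
clock: 32.25
tcp_pos: [0.6539, -0.1327, 0.2126]
orientation: [0.0, -0.361, 0.933, 0.006]
wrist_force: [-0.8, -0.2, 0.5]
finger_gap: 0.0855
grip_force: 0.0
t=32.25 tcp=[ 0.6539 -0.1327  0.2126] a=-137.71 | roll 0.03 shift [-4.311 11.171  0.697] j6=-1.06 gap=0.0855
```

```bash
python3 -m handwheel '{"deltas":[[1,-0.2,0.5,0,0],[1,-0.4,1,0,0],[1,-0.4,1,0,0],[1,-0.4,1,0,0],[1,-0.4,1,0,0],[1,-0.4,1,0,0],[1,-0.4,1,0,0],[1,-0.4,1,0.1,0],[1,-0.4,1,0.2,0],[1,-0.4,1,0.2,0],[1,-0.4,1,0.2,0],[1,-0.1,0.7,0,0],[1,0,0,0,0],[1,0,0,0,0]]}'
python3 - <<'E'
from h import *
P,f,c=cloud("wrist"); cv2.imwrite("pics/w11.png",f[:,:,::-1])
r=rect(P,(.481,.315),.045,.014,.026);print(r)
a=r["yaw"]%90
plan(r["c"][0]/1000,r["c"][1]/1000,.078,180+a)
E
```

```text
clock: 34.0
tcp_pos: [0.4812, 0.315, 0.1904]
orientation: [0.001, -0.359, 0.933, 0.005]
wrist_force: [0.2, -0.2, 0.3]
finger_gap: 0.0857
grip_force: 0.0
{'c': (481.5, 315.7), 'size': (50.7, 50.0), 'yaw': 43.6, 'z': array([15. , 19.3, 20.4]), 'n': 3495}
t=34.05 tcp=[0.4817 0.3146 0.1905] a=-137.97 | roll -0.16 shift [1.000e-03 2.000e-03 2.812e+00] j6=-0.30 gap=0.0855
```

View pics/w11.png

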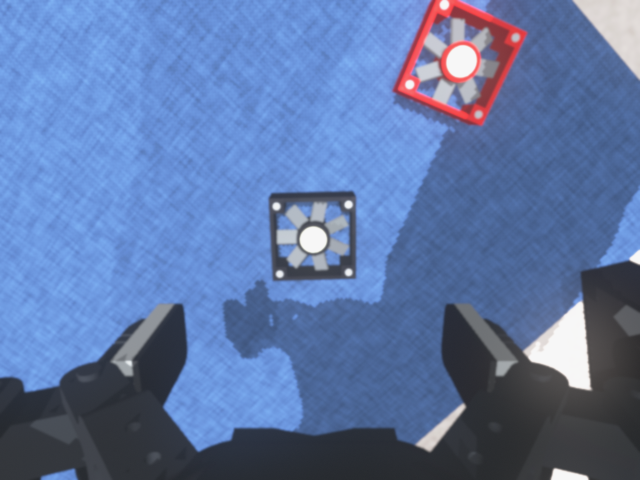

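The black fan is at (313,236), 50.7 x 50.0 mm with its top at 19.3. The red decoy at (460,60) is well clear.

```bash
python3 -m handwheel '{"deltas":[[0.6,0,0,0.4,-0.16],[0.5,0,0,0.8,0],[0.5,0,0,0.8,0],[0.5,0,0,0.5,0],[0.5,0,0,0.25,0],[0.5,0,0,0,0],[0.5,0,0,0,0]]}'
python3 - <<'E'
from h import *
plan(.4815,.3157,.078,223.6)
E
```

```text
clock: 34.92
tcp_pos: [0.4824, 0.3162, 0.0813]
orientation: [0.002, -0.372, 0.928, 0.005]
wrist_force: [0.5, -0.0, 0.4]
finger_gap: 0.064
grip_force: 0.0
t=34.92 tcp=[0.4824 0.3162 0.0813] a=-136.32 | roll 0.01 shift [0.025 0.006 0.083] j6=-0.33 gap=0.0640
```

```bash
python3 -m handwheel '{"deltas":[[0.5,0.02,0,0.08,0],[0.3,0,0,0,0],[0,0,0,0,0],[0,0,0,0,0],[0,0,0,0,0],[0,0,0,0,0]]}' 30
python3 - <<'E'
from h import *
plan(.4815,.3157,.078,223.6)
E
python3 -m handwheel '{"deltas":[[0,0,0,-0.2,0],[0,0,0,-0.7,0],[0,0,0,-1,0],[0,0,0,-1,0],[0,0,0,-0.5,0],[0,0,0,0,0],[0,0,0,0,0]]}'
python3 - <<'E'
from h import *
P,f,c=cloud("wrist"); s=status.get_state();z=s["tcp_pos"][2]
print(along(P,s["tcp_pos"][:2],223.6,z-.065,z-.05,0,.022,.03), z)
plan(.6555,-.1316,.20,214.1)
E
```

```text
clock: 35.67
tcp_pos: [0.4814, 0.3158, 0.0779]
orientation: [0.002, -0.372, 0.928, 0.005]
wrist_force: [0.2, -0.7, 5.9]
finger_gap: 0.049
grip_force: 32.2
t=35.67 tcp=[0.4814 0.3158 0.0779] a=-136.30 | roll 0.01 shift [-0.    -0.002 -0.003] j6=-0.33 gap=0.0490
clock: 36.55
tcp_pos: [0.4807, 0.314, 0.2123]
orientation: [0.001, -0.372, 0.928, 0.005]
wrist_force: [-1.0, -0.0, -0.4]
finger_gap: 0.049
grip_force: 31.6
[-25.5  25.  -21.8  21.8 152.9] 0.21191154812608154
t=36.60 tcp=[0.4805 0.3139 0.2119] a=-136.31 | roll 0.96 shift [  2.623 -11.677   0.188] j6=-0.33 gap=0.0494
```

```bash
python3 -m handwheel '{"deltas":[[0,0,0,0,0.5],[0,0,0,0,0.46],[0,0.1,-0.5,0,0],[0,0.23,-1,0,0],[0,0.23,-1,0,0],[0,0.23,-1,0,0],[0,0.23,-1,0,0],[0,0.23,-1,0,0],[0,0.23,-1,0,0],[0,0.23,-1,0,0],[0,0.23,-1,0,0],[0,0.23,-1,0,0],[0,0.23,-1,0,0],[0,0.23,-0.8,0,0],[0,0.1,-0.4,0,0],[0,0,0,0.3,0],[0,0,0,0.4,0],[0,0,0,0,0],[0,0,0,0,0]]}'
python3 - <<'E'
from h import *
plan(.6553,-.1318,.1465,214.1)
E
```

```text
clock: 38.98
tcp_pos: [0.653, -0.133, 0.1808]
orientation: [0.001, -0.294, 0.956, 0.005]
wrist_force: [1.0, -0.2, 0.1]
finger_gap: 0.0494
grip_force: 31.6
t=38.98 tcp=[ 0.653  -0.133   0.1808] a=-145.82 | roll 0.01 shift [-0.062 -0.015  0.858] j6=-0.92 gap=0.0494
```

```bash
python3 -m handwheel '{"deltas":[[0,-0.06,-0.01,0.3,0],[0,0,0,0.35,0],[0,0,0,0.15,0],[0,0,0,0.03,0],[0,0,0,0,0],[0,0,0,0,0]]}'
python3 - <<'E'
from h import *
plan(.6553,-.1318,.1450,214.1)
E
```

```text
clock: 39.72
tcp_pos: [0.6556, -0.133, 0.1483]
orientation: [0.001, -0.293, 0.956, 0.005]
wrist_force: [-0.4, 0.6, -0.4]
finger_gap: 0.0492
grip_force: 31.6
t=39.73 tcp=[ 0.6556 -0.133   0.1483] a=-145.91 | roll -0.00 shift [-0.01   0.029  0.082] j6=-0.92 gap=0.0492
```

```bash
python3 -m handwheel '{"deltas":[[0,0,0.02,0.05,0],[0,0,0,0.03,0],[0,0,0,0,0],[0,0,0,0,0],[0,0,0,0,0]]}'
python3 - <<'E'
from h import *
plan(.6553,-.1318,.1450,214.1)
E
```

```text
clock: 40.35
tcp_pos: [0.655, -0.1322, 0.145]
orientation: [0.001, -0.293, 0.956, 0.005]
wrist_force: [-1.5, 0.4, 4.0]
finger_gap: 0.0492
grip_force: 32.1
t=40.35 tcp=[ 0.655  -0.1322  0.145 ] a=-145.90 | roll -0.00 shift [-0.012  0.003 -0.001] j6=-0.92 gap=0.0492
```

Light contact at 4 N, so I'll release and retreat.

```bash
python3 -m handwheel '{"deltas":[[0.2,0,0,0,0],[0.4,0,0,0,0],[0.4,0,0,0,0],[0.4,0,0,-0.3,0],[0.7,0,0,-0.8,0],[0.9,0,0,-0.8,0],[1,0,0,-0.6,0],[1,0,0,0,0],[1,0,0,0,0]]}'
python3 - <<'E'
from h import *
P,f,c=cloud("wrist"); cv2.imwrite("pics/w12.png",f[:,:,::-1])
C=(.6545,-.1323)
print("fan",along(P,C,34.1,.080,.092,0,.035),rect(P,C,.05,.080,.092))
print("sink/board",along(P,C,34.1,.033,.037,0,.035),"plate",along(P,C,34.1,.022,.027,.024,.04))
c=optics.read_camera("side"); cv2.imwrite("pics/s2.png",cv2.resize(c["frame"][120:280,220:440,::-1],None,fx=3,fy=3))
E
python3 -c "
import cv2;a=cv2.imread('pics/w12.png');b=cv2.imread('pics/s2.png');b=cv2.resize(b,(400,291));a=cv2.resize(a,(388,291));cv2.imwrite('pics/fin.png',cv2.hconcat([a,b]))"
```

```text
clock: 41.48
tcp_pos: [0.6547, -0.133, 0.2439]
orientation: [0.001, -0.293, 0.956, 0.005]
wrist_force: [0.4, 0.8, -0.7]
finger_gap: 0.0853
grip_force: 0.0
fan [-24.6  25.6 -25.1  24.8  86.1] {'c': (655.1, -132.0), 'size': (50.6, 50.1), 'yaw': 33.9, 'z': array([80.8, 86.1, 87.3]), 'n': 4485}
sink/board [-56.7  58.5 -27.8  28.   34.8] plate [-67.6  67.5 -31.3  30.6  24.7]
```

View pics/fin.png

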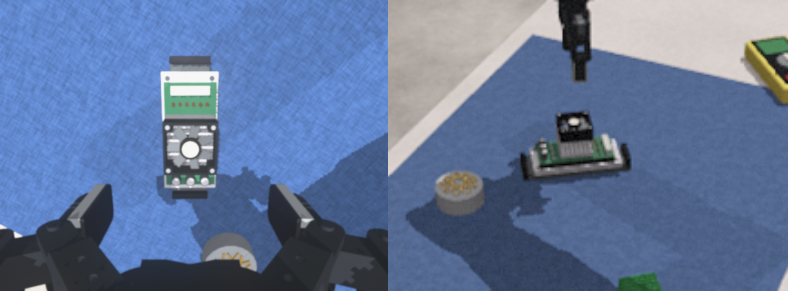

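The stack is complete and square: the fan shows at (190,150) on the left and (575,127) on the right, and the gripper is clear of it.

```bash
python3 -c "
from workcell import hand_in
print(hand_in())"
```

```text
the job is handed in; nothing more can be done
None
```

I built the module in the order asked (plate, board, heat sink, fan) and handed it in at about 41.5 s; each part measured within about 1 mm of centre, and I didn't touch the bystanders or the look-alikes.

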